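Load the sample carrier from the storage rack by cap colour

ROBOT

A 6-joint arm with a two-finger parallel gripper is mounted at the origin on a cart in front of the work surface, level with it; the furniture and walls round the work are solid. World frame = base frame: x ahead of the robot, y to its left, z up, the work surface at z = 0. Lengths are in m, angles in rad, forces in N, time in s.
With the tool pointing down it reaches from about 0.3 to 0.875 m from the base axis. Payload 6.4 kg.
Tool frame: the origin (TCP) lies on the front face of the gripper's body, between the roots of the fingers; the fingertips stand 73 mm ahead of it and the grasp point (between the pads) lies ctrl.pinch_z ahead of it (ctrl.pinch_z is the distance from the TCP to the grasp point, in m); z points along the fingers, x is the direction in which the jaws open and shut, and the axes are right-handed (so a half turn about z gives the same grasp; the last joint's range is limited). The gripper opens to 85 mm and grips with 20 to 120 N. Pads are 22 mm wide; open, the fingers measure 114 mm over their backs; the gripper's body (76 mm by 85 mm) begins 54 mm behind the grasp point. The pads swing forward as they close: fully open they stand 13 mm farther back than shut.
Start: joints at [-1.408, 0.181, 1.607, -0, 1.354, -0.206], TCP at [0.207, -0.536, 0.304] pointing down, gripper open.
Joint ranges: [-2.99, 2.99], [-0.89, 2.07], [0.3, 2.58], [-1.14, 4.28], [0, 2.63], [-3.12, 3.12]. Speed limits (rad/s): [2.57, 2.57, 3.01, 3.14, 3.14, 3.14].

INTERFACE

Orientations are given as a unit quaternion [w, x, y, z].
In Python, from bench import ctrl gives the robot as it stands.
- The arm moves only by the tool move_arm, never from a script. Its argument "rows" is text: rows parted by semicolons, each of 7 numbers parted by spaces: the shift along the tool's x, y, z in cm, then the turn, a rotation vector about the tool's x, y, z in degrees, then the opening, from 0 (shut) to 1 (fully open). In form: x y z rx ry rz grip; .... A call has 1 to 20 rows; each row shifts and turns the commanded pose from where the row before left it, along the tool's axes as they then stand; what a row does not reach is not made up. A row lasts 1/10 s, in which the tool goes at most 50 mm and 8.59 degrees, less where a joint would pass 70% of its speed; a pose out of reach is approached as far as the arm can. A call with a gripper value outside its range is refused whole. The fingers move at their own pace and stop on an object; the grip force is fixed at half the most. Time passes only in rows, so rows that do not move let the fingers close. It gives the time, the measured TCP pose, the force and the opening at its end, in the units of the state.
- ctrl.get_obs(): the state, without advancing time (a new reading comes with each control period).
- ctrl.camera(name): name is "scene" or "side" or "wrist"; returns a dict with "color" (384x512x3 uint8, blue, green, red), "fx", "fy", "cx", "cy" (pixels), "rvec" (rotation vector, rad) and "tvec" (3), from world to camera coordinates, as OpenCV has them. Camera axes: x right, y down, z forward; pixel columns grow to the right and rows downward; lengths in m; the calibration is good to about 2 mm. The wrist camera is an equidistant fisheye: a pixel r from the principal point sees the ray r / f radians off the axis. A picture is of the moment at which its call begins. There is no depth.
- ctrl.hand_in(): hands the job in, once; it reports no verdict.
Trained networks look in the newest picture that a camera, given by its name, has taken for a name from the list of things; names that differ only in an ending like _2 or _b are one class to them, and where a whole thing is asked for, a point or a joint stands for the part that bears it (a point fixed in the world has none). Each returns a list of dicts, best first, with "confidence" (0 to 1); they miss things now and then, are a little off and sometimes report something else, mostly with a low value. They report only what shows in the picture. A call takes as long as a camera call.
- ctrl.look_for(camera, query): "bbox" ([left, top, right, bottom] in pixels, round what is visible of it).
- ctrl.trace(camera, query): "region" (384x512 bool, what is visible of it) and "bbox" ([left, top, right, bottom] in pixels, round what is visible of it).
The state is a dict: "time_s": time; "q": joint angles; "dq": joint speeds; "joint_efforts": joint torques, N m; "eef_pos": TCP position; "eef_rot": TCP orientation; "wrist_force": force on the tool from outside, world axes, zero at the start; "torque": the same for the moment, N m; "opening": opening from 0.0 (shut) to 1.0 (fully open).
Only numpy, scipy, OpenCV 4.12 (cv2) and the standard library are available. Lean on these libraries where they do the work, as an engineer would, in place of code of your own. Each camera call takes 0.05 s, during which the arm holds its last target.

TASK

Move the row of sample tubes from the grey storage rack into the aluminium carrier, so that the row there follows the carrier's colour code: each tube stands in the sleeve of its own cap's colour. Lower every tube right down to the bottom of its sleeve before you let go, keep it upright on the way, and leave the white-capped blank standing where it is in the storage rack.

Things in the scene. Friction and masses are not known exactly. Their poses are not given: they have to be found in the camera images.
- tube_red: Closed 50 ml conical tube, red screw cap, loose, about 30 g, in the row of five in the grey storage rack. 114 mm high: cap 32 mm across, from 102 to 114 mm above the tip; body 29 mm across; cone over the lowest 20 mm to an 8 mm tip. Origin at the tip's underside, z up; yaw means nothing. Neighbouring caps are 52 mm apart along the row, so grip the cap from above across the row.
- tube_yellow: Closed 50 ml conical tube, yellow screw cap, loose, about 30 g, in the row of five in the grey storage rack. 114 mm high: cap 32 mm across, from 102 to 114 mm above the tip; body 29 mm across; cone over the lowest 20 mm to an 8 mm tip. Origin at the tip's underside, z up; yaw means nothing. Neighbouring caps are 52 mm apart along the row, so grip the cap from above across the row.
- tube_green: Closed 50 ml conical tube, green screw cap, loose, about 30 g, in the row of five in the grey storage rack. 114 mm high: cap 32 mm across, from 102 to 114 mm above the tip; body 29 mm across; cone over the lowest 20 mm to an 8 mm tip. Origin at the tip's underside, z up; yaw means nothing. Neighbouring caps are 52 mm apart along the row, so grip the cap from above across the row.
- tube_blue: Closed 50 ml conical tube, blue screw cap, loose, about 30 g, in the row of five in the grey storage rack. 114 mm high: cap 32 mm across, from 102 to 114 mm above the tip; body 29 mm across; cone over the lowest 20 mm to an 8 mm tip. Origin at the tip's underside, z up; yaw means nothing. Neighbouring caps are 52 mm apart along the row, so grip the cap from above across the row.
- tube_white: The blank: the same kind of tube with a white cap, in the same row; it stays. Origin at the tip's underside. The grey storage rack of the row is fixed: 66 mm deep, 286 mm long, top plate 60 mm above the worktop, five holes of 33 mm, 52 mm apart; the tips rest 5 mm above the worktop. The line through the five tubes is its length.
- sleeve_red: Red adapter sleeve fixed in a hole of the carrier. Its round funnel mouth, 47 mm wide at the rim 69 mm above the worktop, narrows over 8 mm to a 33 mm bore that ends 29 mm above the worktop. Origin on its axis on the carrier's floor, 5 mm above the worktop, where the tube's tip comes to rest (in a dish 24 mm wide); z up, y along the carrier's row.
- sleeve_yellow: Yellow adapter sleeve fixed in a hole of the carrier. Its round funnel mouth, 47 mm wide at the rim 69 mm above the worktop, narrows over 8 mm to a 33 mm bore that ends 29 mm above the worktop. Origin on its axis on the carrier's floor, 5 mm above the worktop, where the tube's tip comes to rest (in a dish 24 mm wide); z up, y along the carrier's row.
- sleeve_green: Green adapter sleeve fixed in a hole of the carrier. Its round funnel mouth, 47 mm wide at the rim 69 mm above the worktop, narrows over 8 mm to a 33 mm bore that ends 29 mm above the worktop. Origin on its axis on the carrier's floor, 5 mm above the worktop, where the tube's tip comes to rest (in a dish 24 mm wide); z up, y along the carrier's row.
- sleeve_blue: Blue adapter sleeve fixed in a hole of the carrier. Its round funnel mouth, 47 mm wide at the rim 69 mm above the worktop, narrows over 8 mm to a 33 mm bore that ends 29 mm above the worktop. Origin on its axis on the carrier's floor, 5 mm above the worktop, where the tube's tip comes to rest (in a dish 24 mm wide); z up, y along the carrier's row.
- carrier: Aluminium carrier fixed on the worktop, beside the grey rack (left or right of it): 70 mm deep (x), 266 mm long (y), top plate 64 mm high, sleeve rims 5 mm above that. Origin at the middle of its underside; four holes in one row at y = -90, -30, +30, +90 mm, each with one coloured sleeve. The water bath behind both racks is 240 mm high; its front edge is at x = 0.60 m: keep clear.

How it is judged:
By the outcome, as a careful person would: the job done as asked, in the order asked, and still so for the second after the job is handed in, with the robot touching nothing.
It also fails if it takes over 122 s, if anything falls off the work surface, if the arm or the gripper's body presses on something with over 40 N, if the wrist force passes 120 N, or if a joint passes its speed limit or range.

## Working session

There is one attempt and no reset: what is moved stays moved. The work goes in short steps, Python scripts to look and compute and a tool call to move; the robot and the scene stay as the last step left them, time stands still between calls to the robot, and variables do not carry over. Pictures are saved under pics/ and viewed, and the job is handed in when it is done.

Besides the shell and the picture viewer there is one more tool, called after "Call:" by a JSON object that holds its "op" and its "data". move_arm: Moves the arm, as the interface text tells. Its arguments: {"type":"object","properties":{"rows":{"type":"string"}},"required":["rows"]}

```bash
mkdir -p pics; ls
python3 - <<'E'
from bench import ctrl
import cv2
o=ctrl.get_obs();print(o, ctrl.pinch_z)
for n in ["scene","side","wrist"]:
    c=ctrl.camera(n);cv2.imwrite(f"pics/a_{n}.png",c["color"]);print(n,c["fx"],c["fy"],c["cx"],c["cy"],c["rvec"],c["tvec"])
    for q in ["tube_red","tube_yellow","tube_green","tube_blue","tube_white","sleeve_red","sleeve_yellow","sleeve_green","sleeve_blue","carrier"]:
        print(q,[(round(d["confidence"],2),[round(float(v)) for v in d["bbox"]]) for d in ctrl.look_for(n,q)][:2])
E
```

```text
pics
{'time_s': 0.0, 'q': array([-1.40830121e+00,  1.81550836e-01,  1.60799487e+00,  2.73253861e-05,
        1.35378727e+00, -2.06286010e-01]), 'dq': array([ 0.0021942 , -0.00079838, -0.00194918, -0.0005304 ,  0.00025525,
       -0.00052811]), 'joint_efforts': array([ 1.09689950e-03, -4.44875193e+01, -3.51334727e+01, -3.40216184e-04,
        9.20865306e-03,  1.68618749e-05]), 'eef_pos': array([ 0.20723633, -0.53590841,  0.30298488]), 'eef_rot': array([-6.37843491e-04,  8.24764279e-01, -5.65476018e-01, -5.92040643e-04]), 'wrist_force': array([0.33103468, 0.184985  , 0.33688127]), 'torque': array([ 0.01012389, -0.02809274,  0.0082065 ]), 'opening': 0.9983814596083581} 0.0539
scene 453.35599693139886 453.35599693139886 259.67753485802064 192.33327407084866 [ 0.84253125 -2.52362933  1.11730073] [0.39960098 0.2188904  1.03348287]
tube_red [(0.76, [314, 124, 327, 148])]
tube_yellow [(0.54, [307, 134, 318, 158])]
tube_green [(0.5, [323, 120, 331, 129])]
tube_blue [(0.74, [212, 224, 235, 239]), (0.54, [159, 203, 259, 299])]
tube_white [(0.78, [302, 145, 310, 163])]
sleeve_red [(0.58, [235, 2
[... 420 characters left out ...]
low [(0.56, [263, 218, 278, 249])]
tube_green [(0.57, [277, 260, 298, 293]), (0.49, [249, 204, 267, 233])]
tube_blue [(0.82, [286, 281, 304, 318])]
tube_white [(0.68, [247, 204, 269, 230])]
sleeve_red [(0.7, [228, 145, 244, 159]), (0.45, [224, 133, 240, 147])]
sleeve_yellow []
sleeve_green [(0.57, [218, 113, 235, 122])]
sleeve_blue [(0.65, [226, 133, 241, 147])]
carrier [(0.82, [215, 108, 252, 179])]
wrist 297.3186396354542 297.3186396354542 251.18330124831056 188.94283923955376 [-2.36310561  1.61913373  0.26193872] [-0.57395842 -0.03990752  0.37981113]
tube_red []
tube_yellow []
tube_green []
tube_blue []
tube_white []
sleeve_red []
sleeve_yellow []
sleeve_green []
sleeve_blue []
carrier []
```

Run:
```python
import cv2
a=cv2.imread("pics/a_scene.png");b=cv2.imread("pics/a_side.png")
cv2.imwrite("pics/b_scene.png",cv2.resize(a[100:310,140:420],None,fx=2.8,fy=2.8,interpolation=cv2.INTER_CUBIC))
cv2.imwrite("pics/b_side.png",cv2.resize(b[90:330,180:400],None,fx=2.5,fy=2.5,interpolation=cv2.INTER_CUBIC))
```

```text
(no output)
```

View pics/a_scene.png

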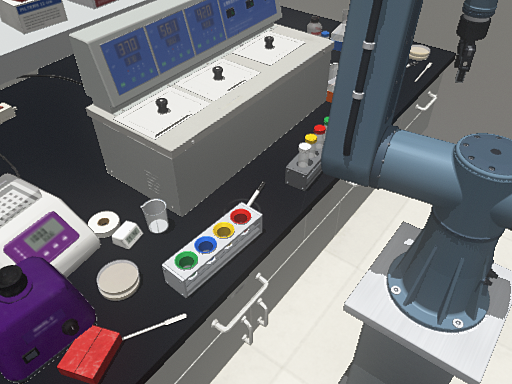

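View pics/b_scene.png

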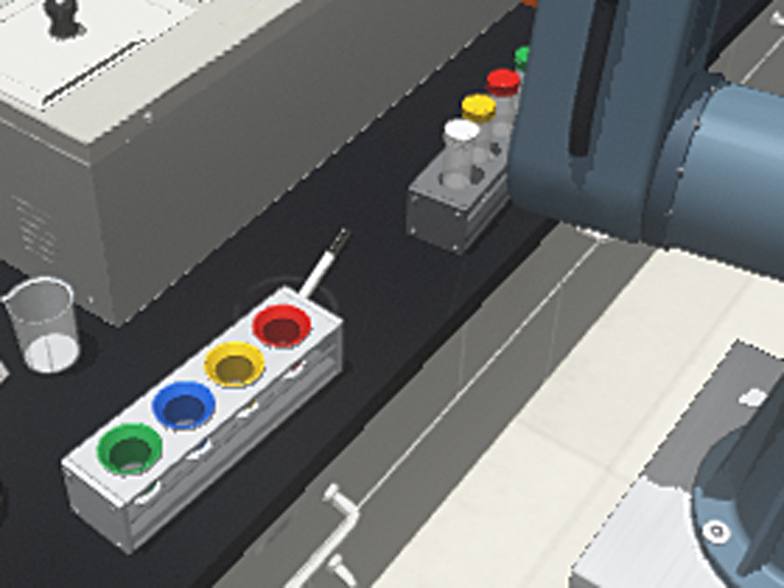

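View pics/b_side.png

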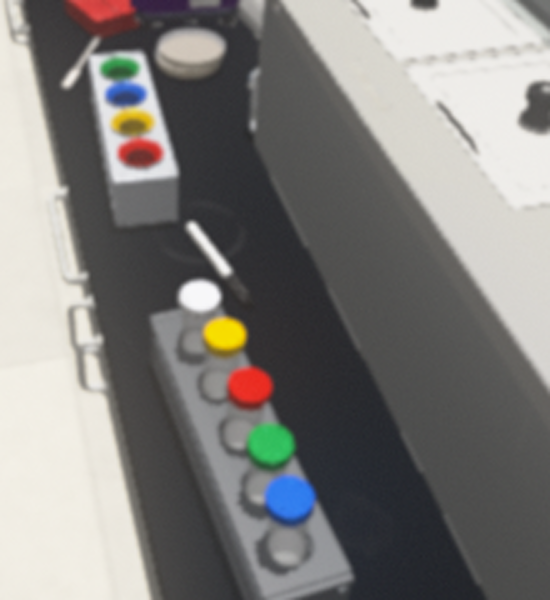

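View pics/a_wrist.png

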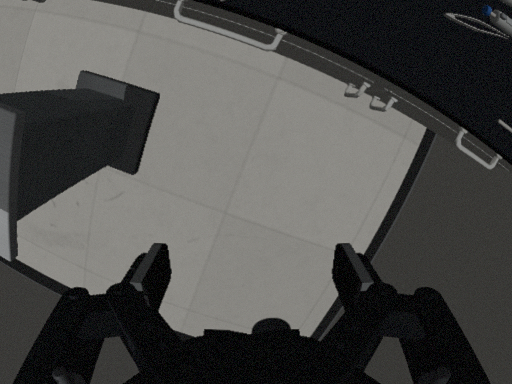

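```bash
cat > h.py <<'E'
import numpy as np, cv2
from scipy.optimize import least_squares
def circ(x,y,z,r):
    t=np.linspace(0,2*np.pi,60,endpoint=False)
    return np.c_[x+r*np.cos(t),y+r*np.sin(t),0*t+z]
def proj(c,P,fish=False):
    R,_=cv2.Rodrigues(np.array(c["rvec"],float)); p=P@R.T+np.array(c["tvec"]).ravel()
    if not fish: u=p[:,:2]/p[:,2:]
    else:
        rr=np.linalg.norm(p[:,:2],axis=1); th=np.arctan2(rr,p[:,2]); u=p[:,:2]/rr[:,None]*th[:,None]
    return u*[c["fx"],c["fy"]]+[c["cx"],c["cy"]]
def hullc(u):
    h=cv2.convexHull(np.round(u*16).astype(np.int32)); m=cv2.moments(h)
    return np.array([m["m10"],m["m01"]])/m["m00"]/16, m["m00"]/256
HUE={"red":(170,8),"yellow":(20,35),"green":(50,90),"blue":(100,125)}
def masks(img,col):
    h=cv2.cvtColor(img,cv2.COLOR_BGR2HSV);H,S,V=cv2.split(h)
    if col=="white": return ((S<50)&(V>150)).astype(np.uint8)
    a,b=HUE[col]; m=(H>=a)|(H<=b) if a>b else (H>=a)&(H<=b)
    return (m&(S>110)&(V>40)).astype(np.uint8)
def blobs(img,col,box,mina=25):
    x0,y0,x1,y1=box; m=np.zeros(img.shape[:2],np.uint8); m[y0:y1,x0:x1]=masks(img,col)[y0:y1,x0:x1]
    n,l,s,ce=cv2.connectedComponentsWithStats(m)
    out=[]
    for i in range(1,n):
        if s[i,4]<mina: continue
        ys,xs=np.where(l==i); c,a=hullc(np.c_[xs,ys].astype(float)); out.append((c,a,s[i,:4]))
    return sorted(out,key=lambda t:-t[1])
def solve(c,uv,kind,fish=False,x0=(0.45,0)):
    def pts(p):
        if kind=="cap": return np.r_[circ(*p,0.119,.016),circ(*p,0.107,.016)]
        return circ(*p,0.069,.0235)
    def cc(p):
        u=proj(c,pts(p),fish); 
        return hullc(u)
    r=least_squares(lambda p:cc(p)[0]-uv,x0,x_scale=.01,diff_step=1e-2 if 0 else None,method="lm") if 0 else None
    # newton with finite steps
    p=np.array(x0,float)
    for _ in range(12):
        f=cc(p)[0]-uv; J=np.c_[(cc(p+[.004,0])[0]-cc(p-[.004,0])[0])/.008,(cc(p+[0,.004])[0]-cc(p-[0,.004])[0])/.008]
        p=p-np.clip(np.linalg.solve(J,f),-.1,.1)
    return p,cc(p)[1]
E
python3 - <<'E'
from bench import ctrl
from h import *
for n,bs,bc in [("scene",(160,195,265,280),(295,110,335,165)),("side",(210,105,255,165),(240,195,320,300))]:
    c=ctrl.camera(n)
    for k,b in (("sleeve",bs),("cap",bc)):
        for col in ["red","yellow","green","blue","white"]:
            if k=="sleeve" and col=="white": continue
            for uv,a,bb in blobs(c["color"],col,b)[:2]:
                p,am=solve(c,uv,k,x0=(.45,.2) if k=="sleeve" else (.45,-.2)); print(n,k,col,uv.round(1),round(a),bb,p.round(4),round(am))
E
```

```text
scene sleeve red [240.1 215.9] 229 [230 209  21  15] [0.4561 0.1378] 206
scene sleeve yellow [223.1 229.5] 250 [213 222  21  16] [0.46   0.1974] 226
scene sleeve green [185.9 259.7] 305 [175 251  23  18] [0.4669 0.3167] 275
scene sleeve blue [205.  244.1] 282 [194 236  23  17] [0.4635 0.257 ] 249
scene cap red [319.  128.7] 90 [313 124  13  10] [ 0.4673 -0.2419] 94
scene cap yellow [310.5 138. ] 94 [305 133  12  11] [ 0.4623 -0.1879] 100
scene cap green [326.  119.9] 27 [324 116   5   9] [ 0.4747 -0.2936] 88
scene cap white [304.7 146. ] 64 [299 143  13   8] [ 0.4551 -0.1464] 105
scene cap white [318.6 145.9] 20 [316 144   7   5] [ 0.4248 -0.17  ] 105
side sleeve red [235.8 150.4] 129 [228 145  17  11] [0.4603 0.1379] 135
side sleeve yellow [232.5 138.4] 112 [225 134  16  10] [0.4626 0.197 ] 119
side sleeve green [227.3 116.5] 56 [221 114  14   6] [0.47   0.3185] 93
side sleeve blue [229.8 127. ] 90 [223 123  15   9] [0.4665 0.2579] 105
side cap red [279.7 244.3] 244 [271 236  19  18] [ 0.4702 -0.2375] 240
side cap yellow [269.7 223.9] 216 [261 216  18  17] [ 0.4655 -0.1828] 210
side cap green [288.1 267.8] 248 [279 260  20  17] [ 0.4694 -0.2923] 277
side cap blue [295.7 289.4] 310 [286 280  21  20] [ 0.4685 -0.3374] 316
side cap white [270.5 280.4] 283 [259 256  25  44] [ 0.4313 -0.3104] 299
side cap white [259.4 208.2] 162 [252 202  16  14] [ 0.4564 -0.1349] 188
```

Call:
{"op": "move_arm", "data": {"rows": "0 0 0 0 0 -8.5 1;0 0 0 0 0 -8.5 1;0 0 0 0 0 -8.5 1;0 0 0 0 0 -8.5 1;0 0 0 0 0 -8.5 1;0 0 0 0 0 -8.5 1;0 0 0 0 0 -8.5 1;0 0 0 0 0 -8.5 1;0 0 0 0 0 -0.9 1;2.58 -2.96 0 0 0 0 1;2.58 -2.96 0 0 0 0 1;2.58 -2.96 0 0 0 0 1;2.58 -2.96 0 0 0 0 1;2.58 -2.96 0 0 0 0 1;2.58 -2.96 0 0 0 0 1;2.58 -2.96 0 0 0 0 1;2.58 -2.96 0 0 0 0 1;2.58 -2.96 0 0 0 0 1;2.58 -2.96 0 0 0 0 1"}}

```text
time_s: 3.65
eef_pos: [0.466, -0.2389, 0.3041]
eef_rot: [0.0, 1.0, -0.002, 0.0]
wrist_force: [0.4, -0.9, 0.2]
opening: 1.0
```

Call:
{"op": "move_arm", "data": {"rows": "0 0 0 0 0 0 1;0 0 0 0 0 0 1;0 0 0 0 0 0 1"}}

```text
time_s: 3.95
eef_pos: [0.4647, -0.2409, 0.3038]
eef_rot: [0.0, 1.0, -0.001, -0.0]
wrist_force: [0.4, -0.6, 0.2]
opening: 1.003
```

Run:
```python
from bench import ctrl
from h import *
c=ctrl.camera("wrist");cv2.imwrite("pics/c_wrist.png",c["color"])
R,_=cv2.Rodrigues(np.array(c["rvec"],float));print((-R.T@np.array(c["tvec"]).ravel()),R[2])
o=ctrl.get_obs();print(o["eef_pos"],o["eef_rot"],o["q"])
for col in ["red","yellow","green","blue","white"]:
  for uv,a,bb in blobs(c["color"],col,(0,0,512,384),80)[:3]:
    p,am=solve(c,uv,"cap",True,x0=(.465,-.24)); print(col,uv.round(1),round(a),bb,p.round(4),round(am))
```

```text
[ 0.46571772 -0.15806804  0.37315886] [-0.00096159 -0.31624037 -0.94867861]
[ 0.46453734 -0.24110826  0.30385246] [ 9.18058528e-05  9.99999539e-01 -9.45112884e-04 -1.39381293e-04] [-7.05619581e-01  6.51394250e-02  1.73560559e+00 -3.29113886e-04
  1.34094107e+00 -7.03654355e-01]
red [253.8 181.7] 1039 [236 163  37  37] [ 0.4679 -0.2376] 1051
red [248.9 318.9] 181 [238 309  22  20] [ 0.4626 -0.4051] 600
yellow [248.3 122.4] 1112 [230 104  38  38] [ 0.463  -0.1833] 1099
green [252.7 234.4] 860 [236 218  34  33] [ 0.4669 -0.2918] 922
blue [252.5 272.6] 812 [237 257  32  32] [ 0.4668 -0.3374] 788
white [118.  171.9] 58064 [  0   0 242 318] [ 0.3361 -0.2273] 909
white [487.3 210.6] 16623 [445   0  67 384] [ 0.7543 -0.2729] 486
white [244.9 110.2] 8754 [208  39  72 149] [ 0.4601 -0.1726] 1103
```

View pics/c_wrist.png

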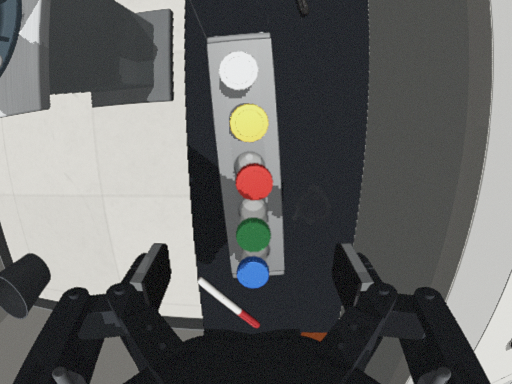

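Call:
{"op": "move_arm", "data": {"rows": "0.1 3.2 0 0 0 0 1;0.1 3.2 0 0 0 0 1;0.1 3.2 0 0 0 0 1;0 0 2.5 0 0 0 1;0 0 2.5 0 0 0 1;0 0 2.5 0 0 0 1;0 0 2 0 0 0 1;0 0 0 0 0 0 1;0 0 0 0 0 0 1"}}

```text
time_s: 4.9
eef_pos: [0.4676, -0.3371, 0.2091]
eef_rot: [-0.0, 1.0, -0.001, -0.0]
wrist_force: [0.3, -0.4, 0.3]
opening: 0.994
```

```bash
cat > look.py <<'E'
import sys
from bench import ctrl
from h import *
tag=sys.argv[1]
c=ctrl.camera("wrist");cv2.imwrite(f"pics/{tag}_wrist.png",c["color"])
o=ctrl.get_obs();print(o["time_s"],o["eef_pos"].round(4),o["opening"],ctrl.pinch_z)
for k in sys.argv[2:]:
  n,kk,col,x,y=k.split(",")
  if n!="wrist":
    cc=ctrl.camera(n);cv2.imwrite(f"pics/{tag}_{n}.png",cc["color"])
  else: cc=c
  p0=np.array([float(x),float(y)]);uv0=proj(cc,np.array([[*p0,.119 if kk=="cap" else .069]]),n=="wrist")[0]
  b=[int(max(0,v)) for v in (uv0[0]-40,uv0[1]-40,uv0[0]+40,uv0[1]+40)]
  for uv,a,bb in blobs(cc["color"],col,b,20)[:2]:
    p,am=solve(cc,uv,kk,n=="wrist",x0=p0); print(k,uv.round(1),round(a),bb,p.round(4),round(am))
E
python3 look.py d wrist,cap,blue,.4675,-.337 wrist,cap,green,.467,-.29 wrist,cap,red,.467,-.238
```

```text
4.95 [ 0.4681 -0.3373  0.21  ] 1.0010806433906563 0.0539
wrist,cap,blue,.4675,-.337 [248.5 230.9] 2402 [221 203  56  56] [ 0.4668 -0.3368] 2305
wrist,cap,green,.467,-.29 [248.8 160.1] 2703 [220 131  59  59] [ 0.4671 -0.2917] 2681
wrist,cap,red,.467,-.238 [250.1  63.5] 2964 [219  33  63  62] [ 0.4679 -0.2381] 2812
```

View pics/d_wrist.png

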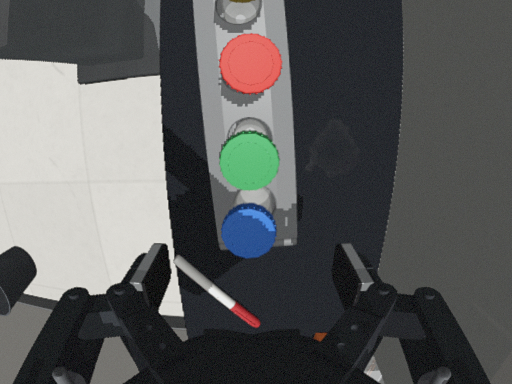

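Call:
{"op": "move_arm", "data": {"rows": "0 0 2 0 0 0 1;0 0 1.5 0 0 0 1;0 0 0.5 0 0 0 1;0 0 0 0 0 0 1;0 0 0 0 0 0 1;0 0 0 0 0 0 0;0 0 0 0 0 0 0;0 0 0 0 0 0 0;0 0 0 0 0 0 0;0 0 0 0 0 0 0;0 0 0 0 0 0 0;0 0 0 0 0 0 0;0 0 0 0 0 0 0"}}

```text
time_s: 6.25
eef_pos: [0.4683, -0.3364, 0.1692]
eef_rot: [0.0, 1.0, 0.0, 0.0]
wrist_force: [0.4, 0.5, 3.0]
opening: 0.35
```

```bash
python3 look.py e wrist,cap,blue,.4675,-.337
```

```text
6.3 [ 0.4683 -0.3364  0.1692] 0.3439390815470774 0.0539
wrist,cap,blue,.4675,-.337 [251.2 265.5] 3476 [220 234  63  65] [ 0.4692 -0.336 ] 3488
```

View pics/e_wrist.png

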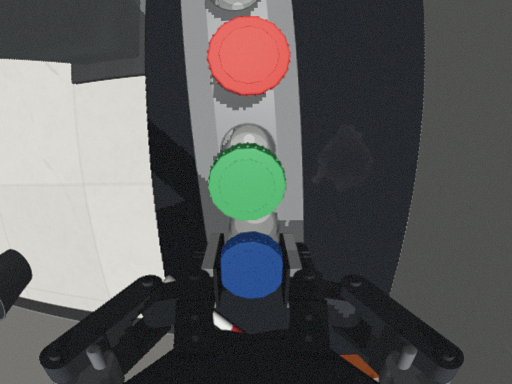

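Call:
{"op": "move_arm", "data": {"rows": "0 0 -1 0 0 0 0;0 0 -2 0 0 0 0;0 0 -3 0 0 0 0;0 0 -3 0 0 0 0;0 0 -3 0 0 0 0;0 0 -3 0 0 0 0;0 0 -1 0 0 0 0;0 0 0 0 0 0 0;0 0 0 0 0 0 0;0 0 0 0 0 0 0"}}

```text
time_s: 7.3
eef_pos: [0.4676, -0.3356, 0.3266]
eef_rot: [-0.001, 1.0, 0.0, -0.001]
wrist_force: [0.2, 0.2, -0.9]
opening: 0.348
```

```bash
python3 look.py f side,cap,green,.467,-.292
python3 - <<'E'
import cv2
a=cv2.imread("pics/f_side.png")
cv2.imwrite("pics/f_side2.png",cv2.resize(a[120:360,160:420],None,fx=2.5,fy=2.5))
E
```

```text
7.35 [ 0.4677 -0.3357  0.3267] 0.34558824859536985 0.0539
side,cap,green,.467,-.292 [286.8 267.9] 209 [279 260  16  17] [ 0.4671 -0.2921] 278
```

View pics/f_side2.png

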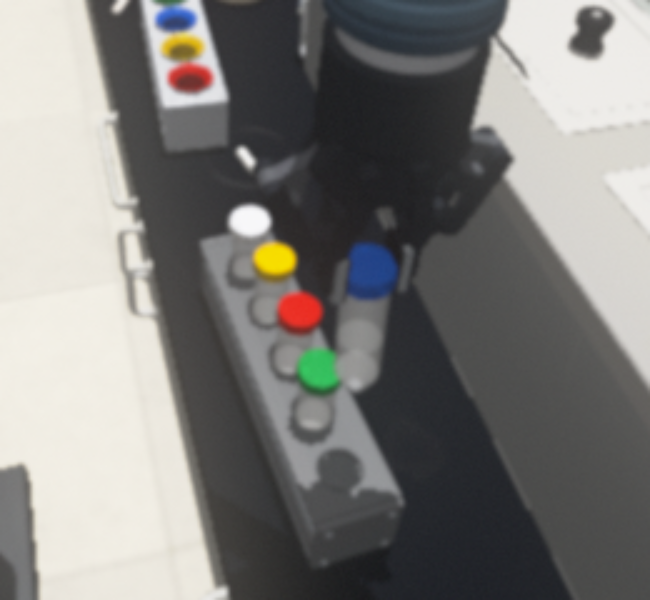

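View pics/f_wrist.png

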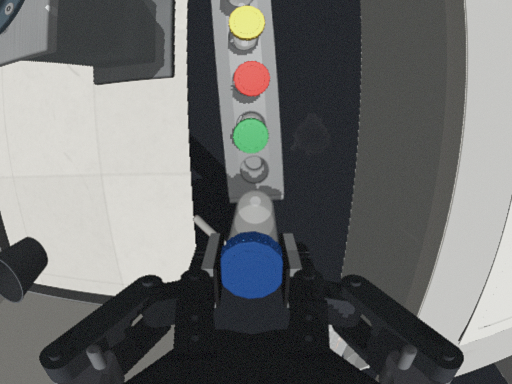

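Run:
```python
from bench import ctrl
from h import *
for n in("wrist","side"):
    c=ctrl.camera(n);a=c["color"]
    x,y,z=ctrl.get_obs()["eef_pos"];z0=z-.1692+.005
    T=[]
    for dx,dy in((0,0),(0,.008),(0,-.008),(.008,0)):
        ang=np.array([dx,dy]) # tip offset rel cap
        col=[(0,255,0),(0,0,255),(255,0,0),(0,255,255)][len(T)]
        T.append(1)
        for h,r in((0,.004),(.02,.0145),(.102,.0145),(.114,.016)):
            k=1-h/.11
            u=proj(c,circ(x+dx*k,y+.0004+dy*k,z0+h,r),n=="wrist")
            if (dx,dy)==(0,0) or h==0:
                if h==0: print(n,dx,dy,u.mean(0))
                cv2.polylines(a,[np.round(u*8).astype(np.int32)],True,col,1,cv2.LINE_AA,3)
    u=proj(c,np.array([[x,y,z0+.06]]),n=="wrist")[0].astype(int)
    s=a[max(0,u[1]-60):u[1]+60,u[0]-60:u[0]+60]
    cv2.imwrite(f"pics/g_{n}.png",cv2.resize(s,None,fx=5,fy=5))
```

```text
wrist 0 0 [250.71463976 194.86164335]
wrist 0 0.008 [250.72090339 185.70300067]
wrist 0 -0.008 [250.70879381 203.82565616]
wrist 0.008 0 [260.32291179 194.87821401]
side 0 0 [297.88624398 271.31333328]
side 0 0.008 [296.28859553 267.28264954]
side 0 -0.008 [299.51622248 275.42558285]
side 0.008 0 [302.56678616 270.3579396 ]
```

View pics/g_wrist.png

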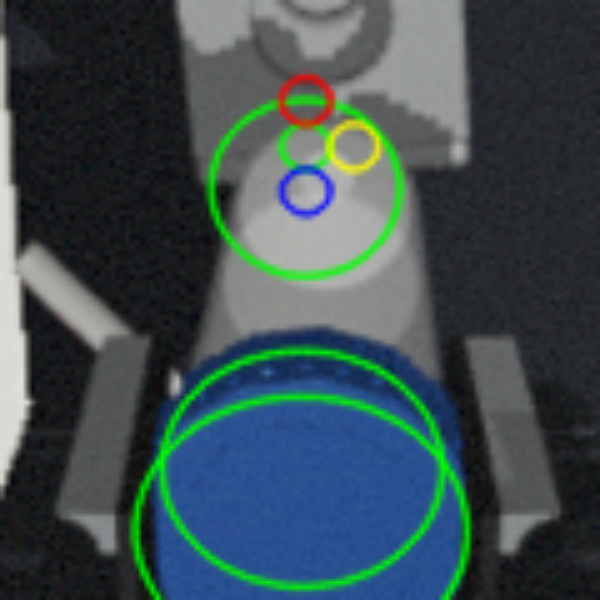

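View pics/g_side.png

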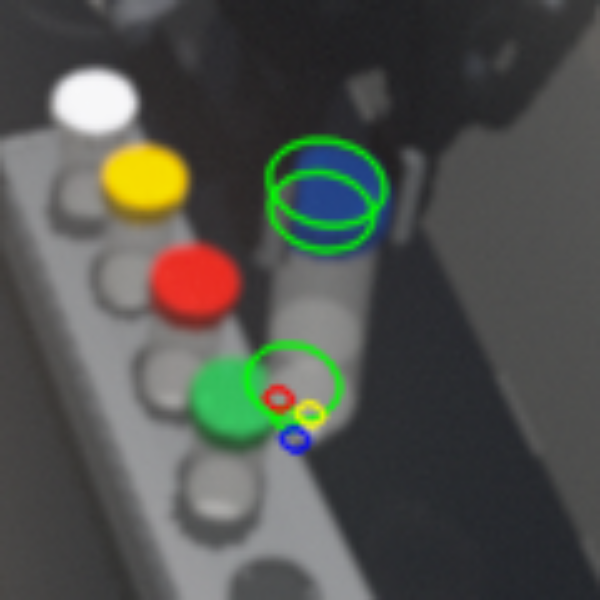

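Call:
{"op": "move_arm", "data": {"rows": "0 -1 0 0 0 0 0;0 -2 0 0 0 0 0;0 -3 0 0 0 0 0;0 -4 0 0 0 0 0;0 -4 0 0 0 0 0;0 -4 0 0 0 0 0;0 -4 0 0 0 0 0;0 -4 0 0 0 0 0;0 -4 0 0 0 0 0;0 -4 0 0 0 0 0;0 -4 0 0 0 0 0;0 -4 0 0 0 0 0;0 -4 0 0 0 0 0;0 -4 0 0 0 0 0;0 -4 0 0 0 0 0;0 -3 0 0 0 0 0;0 -1.5 0 0 0 0 0;0 -0.5 0 0 0 0 0;0 0 0 2.3 -2.3 0 0;0 0 0 0 0 0 0"}}

```text
time_s: 9.5
eef_pos: [0.4679, 0.2529, 0.3288]
eef_rot: [-0.02, 1.0, -0.0, -0.02]
wrist_force: [0.4, 0.1, -0.3]
opening: 0.347
```

Call:
{"op": "move_arm", "data": {"rows": "0 0 0 0 0 0 0;0 0 0 0 0 0 0"}}

```text
time_s: 9.7
eef_pos: [0.4679, 0.2531, 0.3289]
eef_rot: [-0.02, 1.0, -0.0, -0.02]
wrist_force: [-0.1, -0.1, 0.4]
opening: 0.351
```

```bash
python3 look.py i wrist,sleeve,red,.458,.138 wrist,sleeve,yellow,.461,.197 wrist,sleeve,blue,.465,.257 wrist,sleeve,green,.468,.317
python3 - <<'E'
from bench import ctrl
print(ctrl.get_obs()["eef_rot"])
E
```

```text
9.75 [0.4679 0.2532 0.3289] 0.3437577365954132 0.0539
wrist,sleeve,blue,.465,.257 [257.8 169.8] 1428 [236 149  44  43] [0.466  0.2591] 1287
wrist,sleeve,green,.468,.317 [261.2 117.7] 1509 [239  96  45  44] [0.4695 0.3188] 1391
[-1.97658984e-02  9.99608544e-01 -1.80391843e-04 -1.97999055e-02]
```

View pics/i_wrist.png

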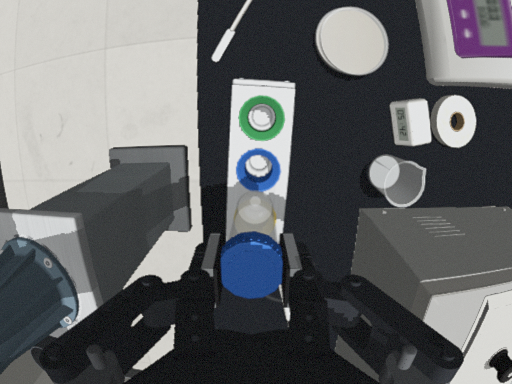

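```bash
cat > held.py <<'E'
import sys
from bench import ctrl
from h import *
tag,col=sys.argv[1:3]
c=ctrl.camera("wrist");a=c["color"].copy()
x,y,z=ctrl.get_obs()["eef_pos"]; zt=z-.0502
def pix2(u,zz):
    # ray-plane via undistort fisheye
    d=(np.array(u)-[c["cx"],c["cy"]])/c["fx"]; th=np.linalg.norm(d); v=np.r_[d/th*np.sin(th),np.cos(th)]
    R,_=cv2.Rodrigues(np.array(c["rvec"],float)); o=-R.T@np.array(c["tvec"]).ravel(); w=R.T@v
    return (o+w*(zz-o[2])/w[2])[:2]
uv,ar,bb=blobs(a,col,(210,215,295,305),300)[0]
# newton on hull centroid
p=np.array([x,y])
def cc(p): return hullc(proj(c,np.r_[circ(*p,zt,.016),circ(*p,zt-.012,.016)],True))
for _ in range(8):
    f=cc(p)[0]-uv;J=np.c_[(cc(p+[.004,0])[0]-cc(p-[.004,0])[0])/.008,(cc(p+[0,.004])[0]-cc(p-[0,.004])[0])/.008]
    p=p-np.linalg.solve(J,f)
print("tcp",x.round(4),y.round(4),z.round(4),"cap",p.round(4),round(ar),round(cc(p)[1]))
for k in (-.008,-.004,0,.004,.008):
    for q,cl in(((p[0]+k,p[1]),(0,255,255)),((p[0],p[1]+k),(0,0,255) if k else (0,255,0))):
        u=proj(c,circ(*q,zt-.114,.004),True)
        if k in(0,.008,-.008):cv2.polylines(a,[np.round(u*8).astype(np.int32)],True,cl,1,cv2.LINE_AA,3)
if len(sys.argv)>3:
    t=[float(v) for v in sys.argv[3].split(",")]; q=pix2(t,zt-.114); print("tip",q.round(4),"tip-cap mm",((q-p)*1000).round(1))
both=np.hstack([c["color"][150:260,215:295],a[150:260,215:295]])
cv2.imwrite(f"pics/{tag}_held.png",cv2.resize(both,None,fx=5,fy=5,interpolation=cv2.INTER_CUBIC))
E
python3 held.py i blue 256,202
```

```text
tcp 0.4679 0.2534 0.329 cap [0.4665 0.2561] 3497 3509
tip [0.4663 0.2532] tip-cap mm [-0.2 -2.9]
```

View pics/i_held.png

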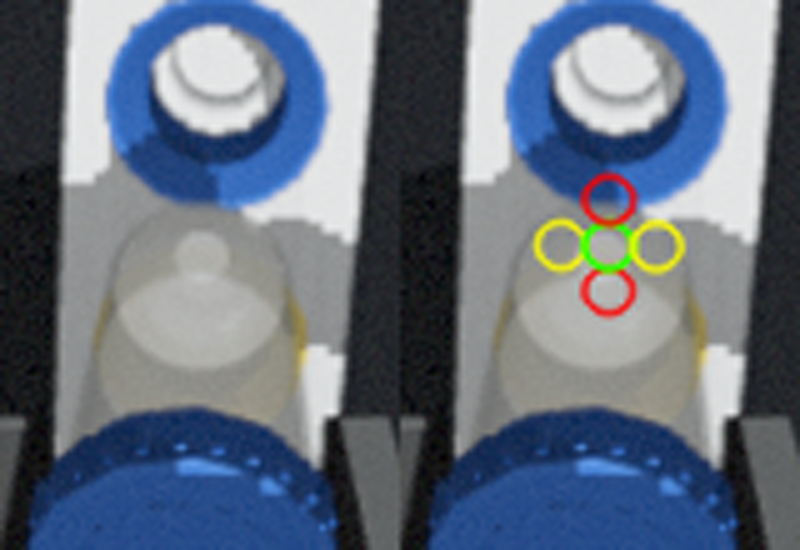

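Call:
{"op": "move_arm", "data": {"rows": "0 -0.35 0 0 0 0 0;0.08 0.08 2 0 0 0 0;0.12 0.12 3 0 0 0 0;0.08 0.08 2 0 0 0 0;0.06 0.06 1.5 0 0 0 0;0.02 0.02 0.5 0 0 0 0;0 0 0 0 0 0 0;0 0 0 0 0 0 0"}}

```text
time_s: 10.6
eef_pos: [0.4683, 0.2575, 0.2398]
eef_rot: [-0.02, 1.0, 0.0, -0.019]
wrist_force: [-0.2, -0.1, 0.0]
opening: 0.345
```

```bash
python3 look.py j wrist,sleeve,green,.468,.317;python3 held.py j blue
```

```text
10.65 [0.4685 0.2576 0.24  ] 0.3461995361039536 0.0539
wrist,sleeve,green,.468,.317 [259.9 127.6] 2857 [229  98  62  60] [0.4696 0.319 ] 2566
tcp 0.4685 0.2575 0.2401 cap [0.4672 0.2607] 3438 3517
```

View pics/j_wrist.png

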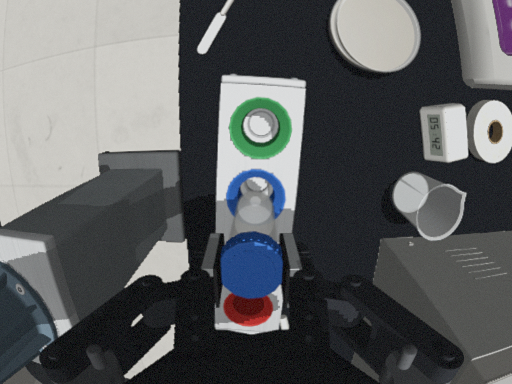

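Call:
{"op": "move_arm", "data": {"rows": "-0.05 0.05 0 0 0 0 0;0.04 0.04 1 0 0 0 0;0.04 0.04 1 0 0 0 0;0.04 0.04 1 0 0 0 0;0.04 0.04 1 0 0 0 0;0.04 0.04 1 0 0 0 0;0.04 0.04 1 0 0 0 0;0 0 0 0 0 0 0;0 0 0 0 0 0 0"}}

```text
time_s: 11.6
eef_pos: [0.4673, 0.2568, 0.1785]
eef_rot: [-0.02, 1.0, 0.0, -0.02]
wrist_force: [-0.4, 0.4, -0.4]
opening: 0.347
```

Call:
{"op": "move_arm", "data": {"rows": "0.02 0.02 0.5 0 0 0 0;0.01 0.01 0.3 0 0 0 0;0 0 0 0 0 0 0;0 0 0 0 0 0 0"}}

```text
time_s: 12.0
eef_pos: [0.4673, 0.2568, 0.1708]
eef_rot: [-0.02, 1.0, 0.0, -0.02]
wrist_force: [-0.5, 0.1, -0.3]
opening: 0.345
```

Call:
{"op": "move_arm", "data": {"rows": "0 0 0.1 0 0 0 0;0 0 0 0 0 0 0;0 0 0 0 0 0 0"}}

```text
time_s: 12.3
eef_pos: [0.4674, 0.2569, 0.1699]
eef_rot: [-0.02, 1.0, 0.0, -0.02]
wrist_force: [-0.3, -0.2, -0.3]
opening: 0.344
```

Call:
{"op": "move_arm", "data": {"rows": "0 0 0.1 0 0 0 0;0 0 0 0 0 0 0;0 0 0 0 0 0 0"}}

```text
time_s: 12.6
eef_pos: [0.4676, 0.2571, 0.1694]
eef_rot: [-0.02, 1.0, 0.0, -0.02]
wrist_force: [0.1, 0.7, 4.6]
opening: 0.345
```

Call:
{"op": "move_arm", "data": {"rows": "0 0 0 0 0 0 1;0 0 0 0 0 0 1;0 0 0 0 0 0 1;0 0 0 0 0 0 1;0 0 0 0 0 0 1;0 0 0 0 0 0 1;-0.08 -0.08 -2 0 0 0 1;-0.16 -0.16 -4 0 0 0 1;-0.16 -0.16 -4 0 0 0 1;-0.16 -0.16 -4 0 0 0 1;0 0 0 -2.3 2.3 0 1;0 0 0 0 0 0 1;0 0 0 0 0 0 1"}}

```text
time_s: 13.9
eef_pos: [0.4666, 0.257, 0.3082]
eef_rot: [-0.0, 1.0, 0.001, -0.001]
wrist_force: [-0.6, 0.9, -1.4]
opening: 0.997
```

```bash
python3 look.py k wrist,sleeve,red,.458,.138 wrist,sleeve,yellow,.461,.197 wrist,sleeve,green,.468,.317 wrist,cap,blue,.466,.258
python3 - <<'E'
from bench import ctrl
print(ctrl.get_obs()["eef_rot"])
E
```

```text
13.95 [0.4666 0.2568 0.3077] 0.9955370990131429 0.0539
wrist,sleeve,red,.458,.138 [244.8 263.7] 1064 [225 247  41  34] [0.4593 0.14  ] 960
wrist,sleeve,yellow,.461,.197 [247.2 219.6] 1358 [225 200  45  40] [0.4624 0.1996] 1213
wrist,sleeve,green,.468,.317 [253.9 113.5] 1763 [230  90  49  48] [0.4696 0.3188] 1607
wrist,cap,blue,.466,.258 [250.2 170.3] 1722 [227 147  47  49] [0.466  0.2701] 1033
[-5.98360739e-05  9.99998749e-01  4.04243468e-04 -1.52785433e-03]
```

View pics/k_wrist.png

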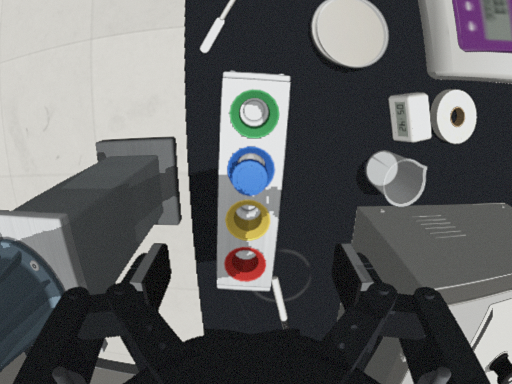

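Call:
{"op": "move_arm", "data": {"rows": "0 2 0 0 0 0 1;0 4 0 0 0 0 1;0 4.5 0 0 0 0 1;0 4.5 0 0 0 0 1;0 4.5 0 0 0 0 1;0 4.5 0 0 0 0 1;0 4.5 0 0 0 0 1;0 4.5 0 0 0 0 1;0 4.5 0 0 0 0 1;0 4.5 0 0 0 0 1;0 4.5 0 0 0 0 1;0 4.5 0 0 0 0 1;0 3 0 0 0 0 1;0 0.9 0 0 0 0 1;0 0 3 0 0 0 1;0 0 3 0 0 0 1;0 0 3 0 0 0 1;0 0 0 0 0 0 1;0 0 0 0 0 0 1"}}

```text
time_s: 15.85
eef_pos: [0.4674, -0.2913, 0.2185]
eef_rot: [-0.001, 1.0, 0.0, -0.001]
wrist_force: [-0.1, -0.7, 1.5]
opening: 0.999
```

```bash
python3 look.py l wrist,cap,green,.467,-.29 wrist,cap,red,.467,-.238
```

```text
15.9 [ 0.468  -0.292   0.2199] 0.9940311324853168 0.0539
wrist,cap,green,.467,-.29 [249.7 225.9] 2068 [224 201  52  51] [ 0.4671 -0.2919] 2097
wrist,cap,red,.467,-.238 [250.9 143. ] 2509 [223 115  57  57] [ 0.4678 -0.2373] 2427
```

Call:
{"op": "move_arm", "data": {"rows": "0 0 2.5 0 0 0 1;0 0 2 0 0 0 1;0 0 0.5 0 0 0 1;0 0 0 0 0 0 1;0 0 0 0 0 0 1;0 0 0 0 0 0 0;0 0 0 0 0 0 0;0 0 0 0 0 0 0;0 0 0 0 0 0 0;0 0 0 0 0 0 0;0 0 0 0 0 0 0;0 0 0 0 0 0 0;0 0 0 0 0 0 0"}}

```text
time_s: 17.2
eef_pos: [0.4678, -0.2923, 0.1694]
eef_rot: [0.0, 1.0, 0.0, 0.0]
wrist_force: [0.3, -0.8, 4.5]
opening: 0.345
```

Call:
{"op": "move_arm", "data": {"rows": "0 0 -1 0 0 0 0;0 0 -2 0 0 0 0;0 0 -3 0 0 0 0;0 0 -3 0 0 0 0;0 0 -3 0 0 0 0;0 0 -3 0 0 0 0;0 0 -1 0 0 0 0;0 0 0 0 0 0 0;0 0 0 0 0 0 0;0 0 0 0 0 0 0"}}

```text
time_s: 18.2
eef_pos: [0.4669, -0.2915, 0.3268]
eef_rot: [-0.001, 1.0, 0.0, -0.001]
wrist_force: [0.5, 0.1, -1.4]
opening: 0.348
```

```bash
python3 held.py m green
```

```text
tcp 0.467 -0.2916 0.3269 cap [ 0.4676 -0.2902] 3439 3514
```

View pics/m_held.png

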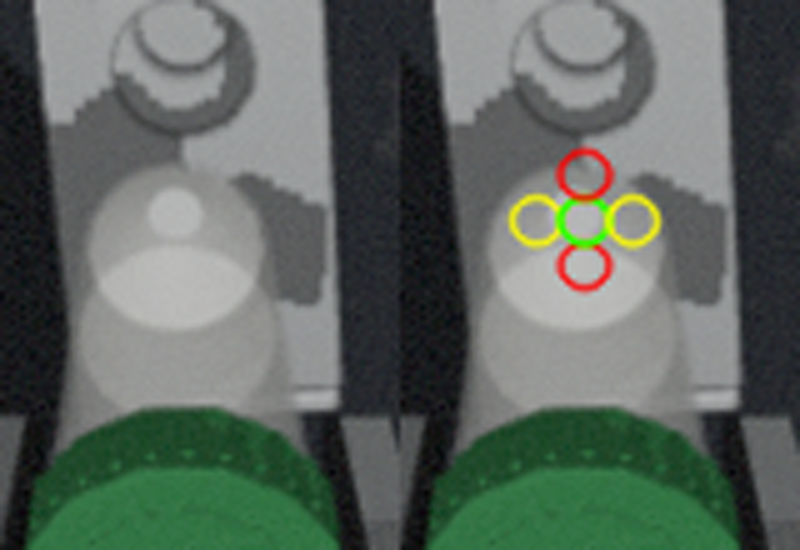

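Call:
{"op": "move_arm", "data": {"rows": "0.25 -1 0 0 0 0 0;0 -2 0 0 0 0 0;0 -3 0 0 0 0 0;0 -4 0 0 0 0 0;0 -4 0 0 0 0 0;0 -4 0 0 0 0 0;0 -4 0 0 0 0 0;0 -4 0 0 0 0 0;0 -4 0 0 0 0 0;0 -4 0 0 0 0 0;0 -4 0 0 0 0 0;0 -4 0 0 0 0 0;0 -4 0 0 0 0 0;0 -4 0 0 0 0 0;0 -4 0 0 0 0 0;0 -4 0 0 0 0 0;0 -1.8 0 0 0 0 0;0 -1 0 0 0 0 0;0 0 0 0 0 0 0;0 0 0 0 0 0 0"}}

```text
time_s: 20.25
eef_pos: [0.4693, 0.3155, 0.3288]
eef_rot: [0.0, 1.0, 0.0, -0.0]
wrist_force: [-0.3, -0.4, -0.3]
opening: 0.341
```

Call:
{"op": "move_arm", "data": {"rows": "0 0 2 0 0 0 0;0 0 3 0 0 0 0;0 0 2 0 0 0 0;0 0 1.5 0 0 0 0;0 0 0 0 0 0 0;0 0 0 0 0 0 0"}}

```text
time_s: 20.85
eef_pos: [0.4702, 0.3155, 0.2446]
eef_rot: [-0.0, 1.0, -0.0, 0.0]
wrist_force: [-0.1, -0.6, -0.1]
opening: 0.346
```

```bash
python3 held.py n green;python3 look.py n
```

```text
tcp 0.4705 0.3158 0.2453 cap [0.471  0.3172] 3383 3545
20.95 [0.4706 0.316  0.2455] 0.3457428715063932 0.0539
```

View pics/n_wrist.png

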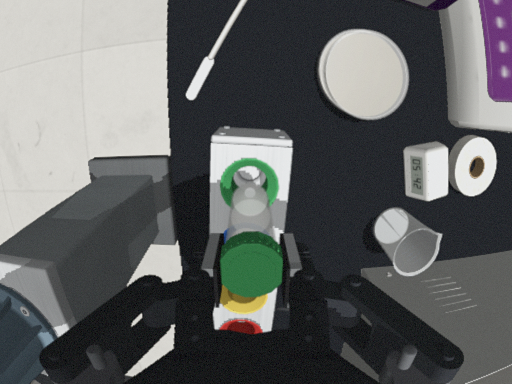

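View pics/n_held.png

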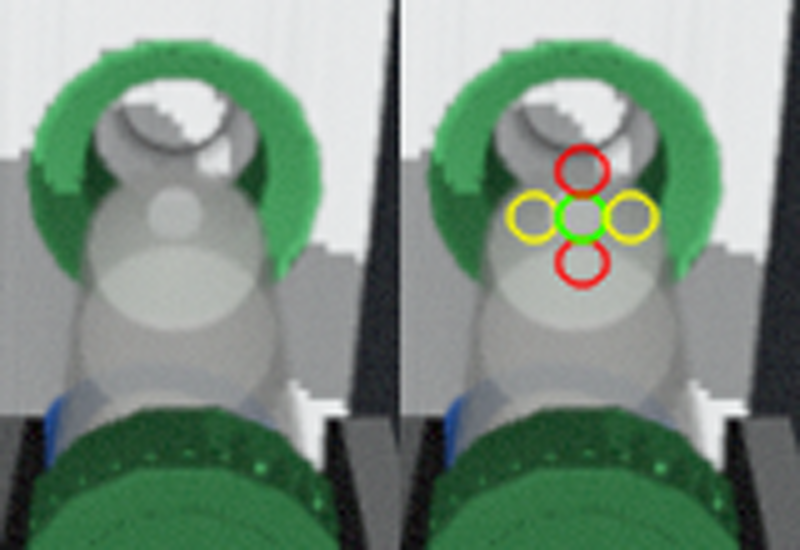

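Call:
{"op": "move_arm", "data": {"rows": "-0.07 -0.07 0 0 0 0 0;0 0 1 0 0 0 0;0 0 1 0 0 0 0;0 0 1 0 0 0 0;0 0 1 0 0 0 0;0 0 1 0 0 0 0;0 0 1 0 0 0 0;0 0 0.8 0 0 0 0;0 0 0 0 0 0 0;0 0 0 0 0 0 0"}}

```text
time_s: 21.95
eef_pos: [0.4691, 0.3166, 0.1759]
eef_rot: [0.0, 1.0, 0.0, -0.0]
wrist_force: [0.2, 0.3, 0.4]
opening: 0.347
```

Call:
{"op": "move_arm", "data": {"rows": "0 0 0.4 0 0 0 0;0 0 0.2 0 0 0 0;0 0 0 0 0 0 0;0 0 0 0 0 0 0"}}

```text
time_s: 22.35
eef_pos: [0.4691, 0.3166, 0.1701]
eef_rot: [-0.0, 1.0, 0.0, 0.0]
wrist_force: [-0.8, 0.4, -0.6]
opening: 0.345
```

Call:
{"op": "move_arm", "data": {"rows": "0 0 0.1 0 0 0 0;0 0 0 0 0 0 0;0 0 0 0 0 0 0"}}

```text
time_s: 22.65
eef_pos: [0.4693, 0.3167, 0.1695]
eef_rot: [-0.0, 1.0, 0.0, 0.0]
wrist_force: [-1.1, -0.5, 3.1]
opening: 0.344
```

Call:
{"op": "move_arm", "data": {"rows": "0 0 0 0 0 0 1;0 0 0 0 0 0 1;0 0 0 0 0 0 1;0 0 0 0 0 0 1;0 0 0 0 0 0 1;0 0 0 0 0 0 1;0 0 -2 0 0 0 1;0 0 -4 0 0 0 1;0 0 -4 0 0 0 1;0 0 -4 0 0 0 1;0 0 0 0 0 0 1;0 0 0 0 0 0 1"}}

```text
time_s: 23.85
eef_pos: [0.4694, 0.3168, 0.3102]
eef_rot: [-0.0, 1.0, 0.0, 0.001]
wrist_force: [-0.1, 0.3, -1.1]
opening: 0.998
```

```bash
python3 look.py o wrist,sleeve,red,.459,.14 wrist,sleeve,yellow,.462,.199
```

```text
23.9 [0.4688 0.3165 0.3085] 0.9993656945138174 0.0539
wrist,sleeve,red,.459,.14 [242.3 299.9] 824 [224 286  38  29] [0.4592 0.1402] 734
wrist,sleeve,yellow,.462,.199 [244.3 263.3] 1014 [224 248  41  32] [0.4625 0.1992] 951
```

View pics/o_wrist.png

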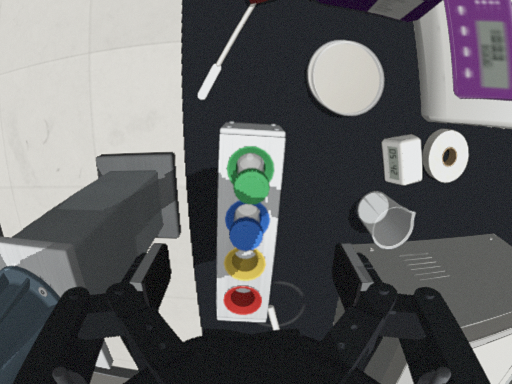

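Call:
{"op": "move_arm", "data": {"rows": "-0.15 2 0 0 0 0 1;0 4 0 0 0 0 1;0 4.5 0 0 0 0 1;0 4.5 0 0 0 0 1;0 4.5 0 0 0 0 1;0 4.5 0 0 0 0 1;0 4.5 0 0 0 0 1;0 4.5 0 0 0 0 1;0 4.5 0 0 0 0 1;0 4.5 0 0 0 0 1;0 4.5 0 0 0 0 1;0 4.5 0 0 0 0 1;0 3 0 0 0 0 1;0 1.4 0 0 0 0 1;0 0 3 0 0 0 1;0 0 3 0 0 0 1;0 0 3 0 0 0 1;0 0 0 0 0 0 1;0 0 0 0 0 0 1"}}

```text
time_s: 25.8
eef_pos: [0.4675, -0.2365, 0.2183]
eef_rot: [-0.001, 1.0, 0.001, -0.001]
wrist_force: [0.1, -1.2, 0.7]
opening: 1.003
```

```bash
python3 look.py p wrist,cap,red,.467,-.238 wrist,cap,yellow,.463,-.183
```

```text
25.85 [ 0.4682 -0.2371  0.2197] 1.0023288056640252 0.0539
wrist,cap,red,.467,-.238 [250.7 226.4] 2138 [225 201  53  52] [ 0.4679 -0.2373] 2099
wrist,cap,yellow,.463,-.183 [243.  143.9] 2510 [215 116  57  57] [ 0.4633 -0.1831] 2433
```

Call:
{"op": "move_arm", "data": {"rows": "0 0 2.5 0 0 0 1;0 0 2 0 0 0 1;0 0 0.5 0 0 0 1;0 0 0 0 0 0 1;0 0 0 0 0 0 1;0 0 0 0 0 0 0;0 0 0 0 0 0 0;0 0 0 0 0 0 0;0 0 0 0 0 0 0;0 0 0 0 0 0 0;0 0 0 0 0 0 0;0 0 0 0 0 0 0;0 0 0 0 0 0 0"}}

```text
time_s: 27.15
eef_pos: [0.468, -0.2376, 0.1693]
eef_rot: [0.0, 1.0, 0.0, 0.0]
wrist_force: [0.1, 0.6, 4.9]
opening: 0.35
```

Call:
{"op": "move_arm", "data": {"rows": "0 0 -1 0 0 0 0;0 0 -2 0 0 0 0;0 0 -3 0 0 0 0;0 0 -3 0 0 0 0;0 0 -3 0 0 0 0;0 0 -3 0 0 0 0;0 0 -1 0 0 0 0;0 0 0 0 0 0 0;0 0 0 0 0 0 0;0 0 0 0 0 0 0"}}

```text
time_s: 28.15
eef_pos: [0.4672, -0.2369, 0.3269]
eef_rot: [-0.001, 1.0, 0.0, -0.001]
wrist_force: [0.1, 0.0, 0.1]
opening: 0.349
```

```bash
python3 held.py q red
```

```text
tcp 0.4672 -0.2369 0.327 cap [ 0.4678 -0.2358] 3458 3506
```

View pics/q_held.png

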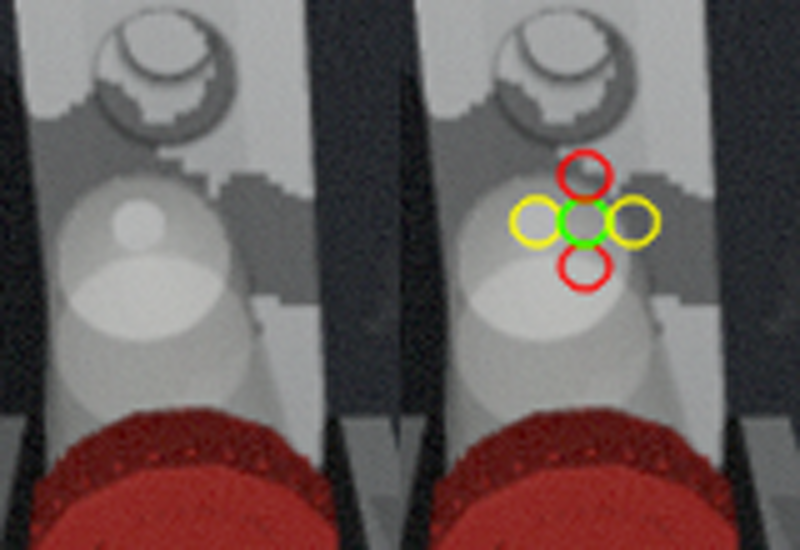

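Call:
{"op": "move_arm", "data": {"rows": "-0.15 -1 0 0 0 0 0;-0.2 -2 0 0 0 0 0;-0.2 -3 0 0 0 0 0;-0.2 -4 0 0 0 0 0;-0.2 -4 0 0 0 0 0;-0.2 -4 0 0 0 0 0;0 -4 0 0 0 0 0;0 -4 0 0 0 0 0;0 -4 0 0 0 0 0;0 -4 0 0 0 0 0;0 -2.5 0 0 0 0 0;0 -1 0 0 0 0 0;0 0 0 0 3.4 0 0;0 0 0 0 0 0 0;0 0 0 0 0 0 0;0 0 0 0 0 0 0"}}

```text
time_s: 29.8
eef_pos: [0.4561, 0.1371, 0.3291]
eef_rot: [0.0, 1.0, -0.0, 0.029]
wrist_force: [0.9, -0.2, -0.0]
opening: 0.345
```

```bash
python3 held.py r red; python3 look.py r wrist,sleeve,red,.459,.14
```

```text
tcp 0.4562 0.1371 0.329 cap [0.4602 0.138 ] 3451 3494
29.9 [0.4563 0.1371 0.329 ] 0.34978181450166934 0.0539
wrist,sleeve,red,.459,.14 [239.4 164.2] 1446 [218 143  44  43] [0.4588 0.1396] 1293
```

View pics/r_held.png

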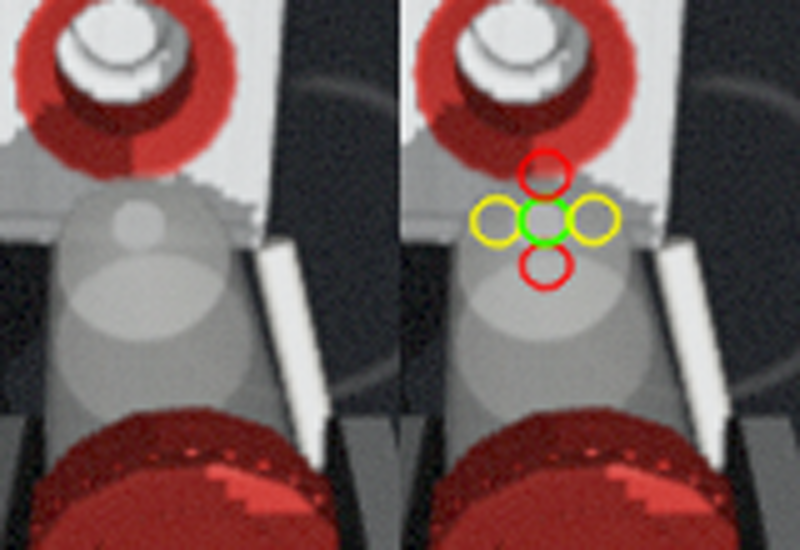

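Call:
{"op": "move_arm", "data": {"rows": "-0.08 -0.13 0 0 0 0 0;-0.12 0 2 0 0 0 0;-0.18 0 3 0 0 0 0;-0.12 0 2 0 0 0 0;-0.09 0 1.5 0 0 0 0;0 0 0 0 0 0 0;0 0 0 0 0 0 0"}}

```text
time_s: 30.6
eef_pos: [0.4554, 0.1388, 0.244]
eef_rot: [-0.0, 1.0, 0.0, 0.029]
wrist_force: [0.2, -0.7, -0.6]
opening: 0.351
```

```bash
python3 held.py s red; python3 look.py s
```

```text
tcp 0.4559 0.1388 0.2447 cap [0.4596 0.1401] 3460 3529
30.7 [0.456  0.1389 0.245 ] 0.3446082289383404 0.0539
```

View pics/s_held.png

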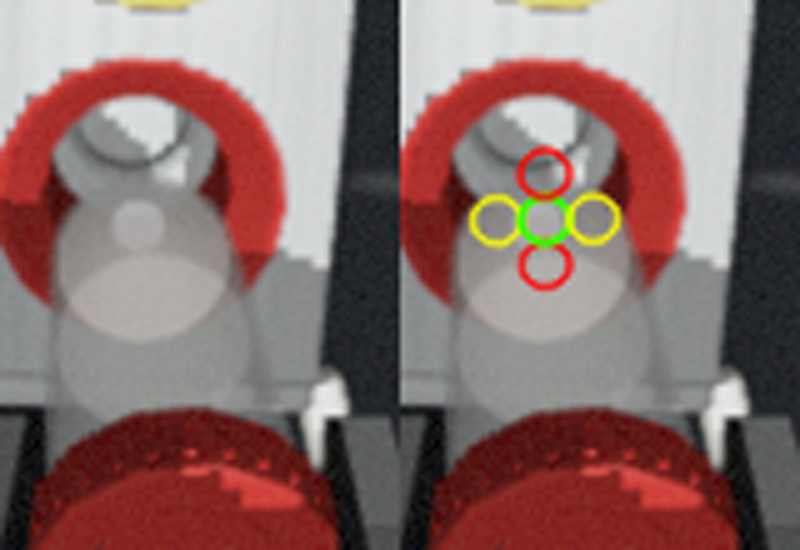

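Well centred; go on down.

Call:
{"op": "move_arm", "data": {"rows": "-0.05 0.05 1 0 0 0 0;-0.06 0 1 0 0 0 0;-0.06 0 1 0 0 0 0;-0.06 0 1 0 0 0 0;-0.06 0 1 0 0 0 0;-0.06 0 1 0 0 0 0;-0.04 0 0.7 0 0 0 0;0 0 0 0 0 0 0;0 0 0 0 0 0 0"}}

```text
time_s: 31.6
eef_pos: [0.4555, 0.1384, 0.1767]
eef_rot: [-0.0, 1.0, 0.0, 0.03]
wrist_force: [0.7, 0.3, 0.3]
opening: 0.344
```

Call:
{"op": "move_arm", "data": {"rows": "-0.02 0 0.4 0 0 0 0;-0.01 0 0.2 0 0 0 0;0 0 0 0 0 0 0;0 0 0 0 0 0 0"}}

```text
time_s: 32.0
eef_pos: [0.4555, 0.1384, 0.1708]
eef_rot: [-0.0, 1.0, 0.0, 0.03]
wrist_force: [0.6, 0.2, -0.0]
opening: 0.348
```

Call:
{"op": "move_arm", "data": {"rows": "0 0 0.1 0 0 0 0;0 0 0 0 0 0 0;0 0 0 0 0 0 0"}}

```text
time_s: 32.3
eef_pos: [0.4557, 0.1384, 0.1699]
eef_rot: [-0.0, 1.0, 0.0, 0.03]
wrist_force: [0.2, -0.2, 1.0]
opening: 0.346
```

Call:
{"op": "move_arm", "data": {"rows": "0 0 0.1 0 0 0 0;0 0 0 0 0 0 0;0 0 0 0 0 0 0"}}

```text
time_s: 32.6
eef_pos: [0.4561, 0.1384, 0.1695]
eef_rot: [-0.0, 1.0, 0.0, 0.03]
wrist_force: [-1.8, -0.3, 6.5]
opening: 0.345
```

Call:
{"op": "move_arm", "data": {"rows": "0 0 0 0 0 0 1;0 0 0 0 0 0 1;0 0 0 0 0 0 1;0 0 0 0 0 0 1;0 0 0 0 0 0 1;0 0 0 0 0 0 1;0.12 0 -2 0 0 0 1;0.24 0 -4 0 0 0 1;0.24 0 -4 0 0 0 1;0.24 0 -4 0 0 0 1;0 0 0 0 -3.4 0 1;0 0 0 0 0 0 1"}}

```text
time_s: 33.8
eef_pos: [0.4567, 0.1383, 0.3104]
eef_rot: [-0.0, 1.0, 0.0, 0.001]
wrist_force: [-0.1, -0.1, -0.2]
opening: 1.0
```

Call:
{"op": "move_arm", "data": {"rows": "0.2 2 0 0 0 0 1;0.2 4 0 0 0 0 1;0.2 4.5 0 0 0 0 1;0.13 4.5 0 0 0 0 1;0 4.5 0 0 0 0 1;0 4.5 0 0 0 0 1;0 4.5 0 0 0 0 1;0 2.5 0 0 0 0 1;0 1.15 0 0 0 0 1;0 0 3 0 0 0 1;0 0 3 0 0 0 1;0 0 3 0 0 0 1;0 0 0 0 0 0 1;0 0 0 0 0 0 1"}}

```text
time_s: 35.2
eef_pos: [0.4629, -0.1822, 0.2186]
eef_rot: [-0.001, 1.0, 0.001, -0.001]
wrist_force: [0.2, 0.2, -0.1]
opening: 1.0
```

```bash
python3 look.py t wrist,cap,yellow,.463,-.183
```

```text
35.25 [ 0.4636 -0.1828  0.2198] 1.0006123457799725 0.0539
wrist,cap,yellow,.463,-.183 [250.8 226.4] 2129 [225 201  53  52] [ 0.4633 -0.1832] 2093
```

View pics/t_wrist.png

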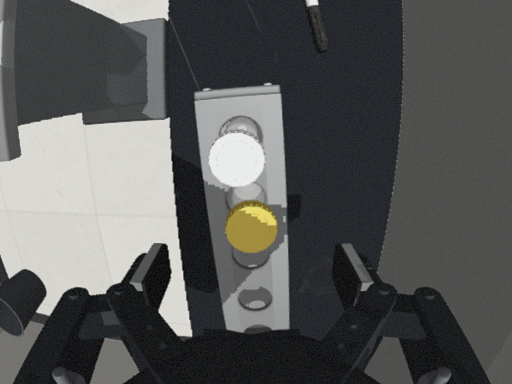

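Call:
{"op": "move_arm", "data": {"rows": "0 0 2.5 0 0 0 1;0 0 2 0 0 0 1;0 0 0.5 0 0 0 1;0 0 0 0 0 0 1;0 0 0 0 0 0 1;0 0 0 0 0 0 0;0 0 0 0 0 0 0;0 0 0 0 0 0 0;0 0 0 0 0 0 0;0 0 0 0 0 0 0;0 0 0 0 0 0 0;0 0 0 0 0 0 0;0 0 0 0 0 0 0"}}

```text
time_s: 36.55
eef_pos: [0.4632, -0.1833, 0.1693]
eef_rot: [0.0, 1.0, 0.0, 0.0]
wrist_force: [-1.2, 0.6, 4.8]
opening: 0.344
```

Call:
{"op": "move_arm", "data": {"rows": "0 0 -1 0 0 0 0;0 0 -2 0 0 0 0;0 0 -3 0 0 0 0;0 0 -3 0 0 0 0;0 0 -3 0 0 0 0;0 0 -3 0 0 0 0;0 0 -1 0 0 0 0;0 0 0 0 0 0 0;0 0 0 0 0 0 0;0 0 0 0 0 0 0"}}

```text
time_s: 37.55
eef_pos: [0.4624, -0.1826, 0.3269]
eef_rot: [-0.001, 1.0, 0.0, -0.001]
wrist_force: [0.6, -0.7, -0.6]
opening: 0.345
```

```bash
python3 held.py u yellow
```

```text
tcp 0.4625 -0.1827 0.3271 cap [ 0.463  -0.1818] 3452 3501
```

View pics/u_held.png

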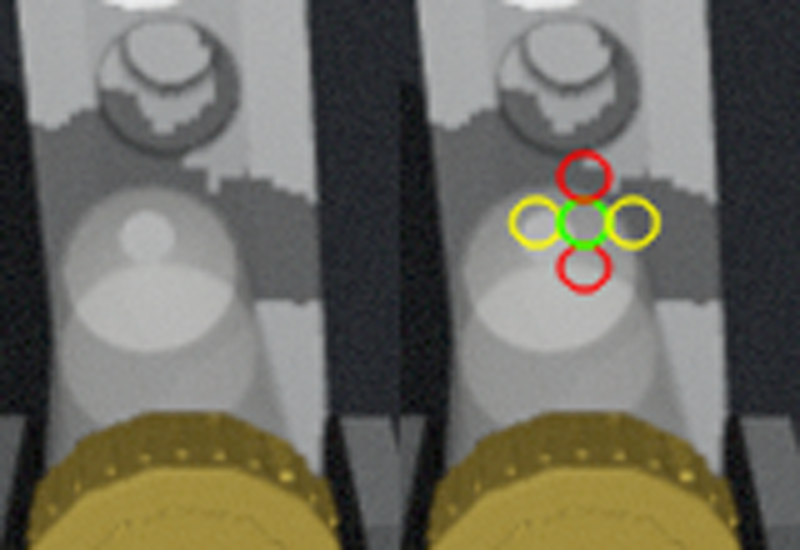

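Call:
{"op": "move_arm", "data": {"rows": "-0.1 -1 0 0 0 0 0;-0.15 -2 0 0 0 0 0;0 -3 0 0 0 0 0;0 -4 0 0 0 0 0;0 -4 0 0 0 0 0;0 -4 0 0 0 0 0;0 -4 0 0 0 0 0;0 -4 0 0 0 0 0;0 -4 0 0 0 0 0;0 -4 0 0 0 0 0;0 -3 0 0 0 0 0;0 -1 0 0 0 0 0;0 0 0 1.3 2.6 0 0;0 0 0 0 0 0 0;0 0 0 0 0 0 0;0 0 0 0 0 0 0"}}

```text
time_s: 39.2
eef_pos: [0.4605, 0.1963, 0.3289]
eef_rot: [-0.011, 1.0, -0.0, 0.022]
wrist_force: [-0.0, -0.3, 0.1]
opening: 0.348
```

```bash
python3 held.py v yellow; python3 look.py v wrist,sleeve,yellow,.4624,.1994
```

```text
tcp 0.4606 0.1963 0.3289 cap [0.4638 0.1981] 3482 3500
39.3 [0.4606 0.1964 0.329 ] 0.34861945573520914 0.0539
wrist,sleeve,yellow,.4624,.1994 [241.8 168.4] 1388 [220 148  44  41] [0.4623 0.1996] 1287
```

View pics/v_held.png

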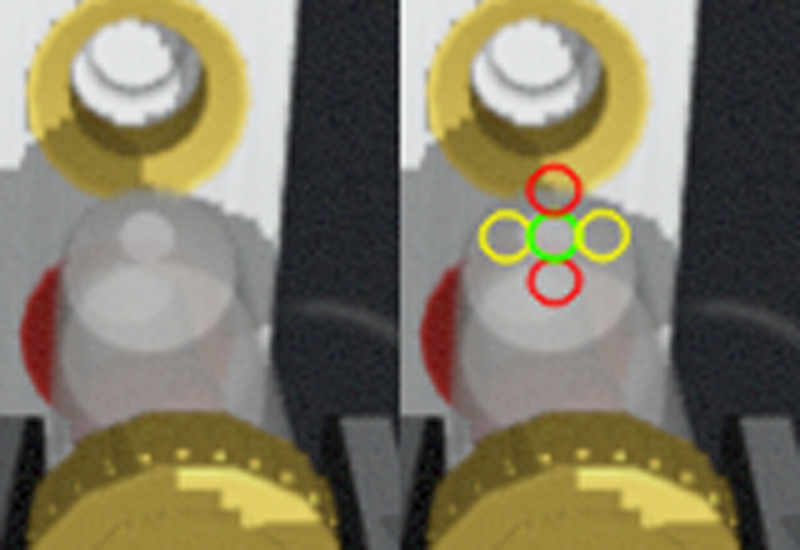

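Call:
{"op": "move_arm", "data": {"rows": "-0.08 -0.1 0 0 0 0 0;-0.09 0.05 2 0 0 0 0;-0.14 0.07 3 0 0 0 0;-0.09 0.05 2 0 0 0 0;-0.07 0.03 1.5 0 0 0 0;0 0 0 0 0 0 0;0 0 0 0 0 0 0"}}

```text
time_s: 40.0
eef_pos: [0.4597, 0.1978, 0.2441]
eef_rot: [-0.011, 1.0, 0.0, 0.023]
wrist_force: [-0.4, 0.1, 0.0]
opening: 0.345
```

```bash
python3 held.py w yellow; python3 look.py w
```

```text
tcp 0.4601 0.1979 0.2447 cap [0.463  0.2001] 3448 3536
40.1 [0.4603 0.1979 0.245 ] 0.3471844016100049 0.0539
```

View pics/w_held.png

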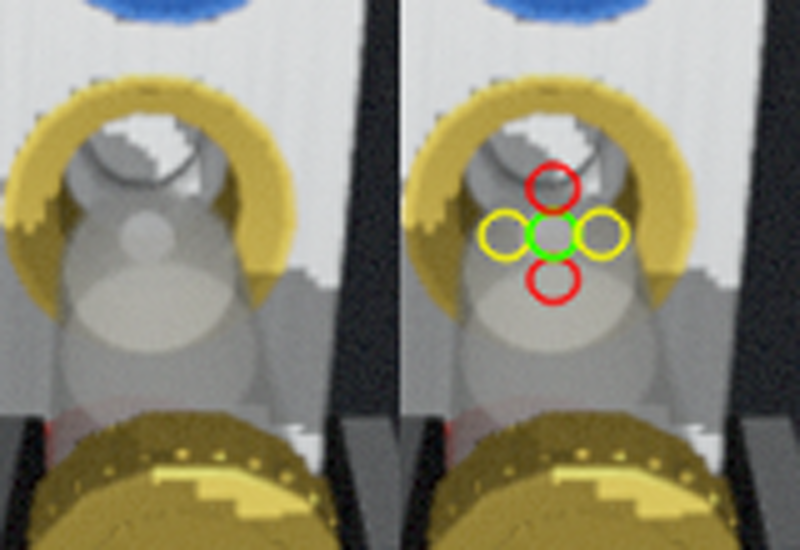

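Call:
{"op": "move_arm", "data": {"rows": "-0.04 0.07 1 0 0 0 0;-0.05 0.02 1 0 0 0 0;-0.04 0.02 1 0 0 0 0;-0.05 0.02 1 0 0 0 0;-0.04 0.02 1 0 0 0 0;-0.05 0.02 1 0 0 0 0;-0.03 0.02 0.7 0 0 0 0;0 0 0 0 0 0 0;0 0 0 0 0 0 0"}}

```text
time_s: 41.0
eef_pos: [0.4597, 0.1975, 0.1767]
eef_rot: [-0.011, 1.0, 0.0, 0.023]
wrist_force: [-0.3, -0.4, -0.6]
opening: 0.345
```

Call:
{"op": "move_arm", "data": {"rows": "-0.02 0.01 0.4 0 0 0 0;-0.01 0 0.2 0 0 0 0;0 0 0 0 0 0 0;0 0 0 0 0 0 0"}}

```text
time_s: 41.4
eef_pos: [0.4596, 0.1975, 0.1708]
eef_rot: [-0.011, 1.0, 0.0, 0.023]
wrist_force: [-0.8, -0.5, 0.6]
opening: 0.35
```

Call:
{"op": "move_arm", "data": {"rows": "0 0 0.1 0 0 0 0;0 0 0 0 0 0 0;0 0 0 0 0 0 0"}}

```text
time_s: 41.7
eef_pos: [0.4598, 0.1975, 0.1699]
eef_rot: [-0.011, 1.0, 0.0, 0.023]
wrist_force: [0.0, -1.0, 0.5]
opening: 0.345
```

Call:
{"op": "move_arm", "data": {"rows": "0 0 0.1 0 0 0 0;0 0 0 0 0 0 0;0 0 0 0 0 0 0"}}

```text
time_s: 42.0
eef_pos: [0.4601, 0.1976, 0.1695]
eef_rot: [-0.011, 1.0, 0.0, 0.023]
wrist_force: [-1.5, -0.5, 6.2]
opening: 0.349
```

Bottom reached. Release, rise, retreat a little and verify.

Call:
{"op": "move_arm", "data": {"rows": "0 0 0 0 0 0 1;0 0 0 0 0 0 1;0 0 0 0 0 0 1;0 0 0 0 0 0 1;0 0 0 0 0 0 1;0 0 0 0 0 0 1;0.09 -0.05 -2 0 0 0 1;0.18 -0.09 -4 0 0 0 1;0.18 -0.09 -4 0 0 0 1;0.18 -0.09 -4 0 0 0 1;0 0 0 -1.3 -2.6 0 1;0 2 0 0 0 0 1;0 2 0 0 0 0 1;0 0 0 0 0 0 1;0 0 0 0 0 0 1"}}

```text
time_s: 43.5
eef_pos: [0.4597, 0.1575, 0.3089]
eef_rot: [-0.0, 1.0, -0.0, 0.0]
wrist_force: [0.8, 0.8, -0.7]
opening: 0.998
```

```bash
python3 look.py x scene,cap,red,.459,.14 side,cap,red,.459,.14
python3 - <<'E'
import cv2
a=cv2.imread("pics/x_scene.png")[90:310,140:420];b=cv2.imread("pics/x_side.png")[90:310,170:390]
cv2.imwrite("pics/x2_scene.png",cv2.resize(a,None,fx=2.7,fy=2.7));cv2.imwrite("pics/x2_side.png",cv2.resize(b,None,fx=2.7,fy=2.7))
E
```

```text
43.55 [0.4596 0.1578 0.3089] 0.9982933078572053 0.0539
scene,cap,red,.459,.14 [240.1 216.3] 214 [230 210  21  14] [0.4271 0.1722] 159
scene,cap,red,.459,.14 [238.6 201.2] 138 [232 195  15  13] [0.4615 0.1348] 146
side,cap,red,.459,.14 [221.7  97.4] 163 [208  94  27   9] [0.4621 0.3613] 76
side,cap,red,.459,.14 [236.4 136.7] 74 [231 132  12  10] [0.4629 0.1385] 109
```

View pics/x_wrist.png

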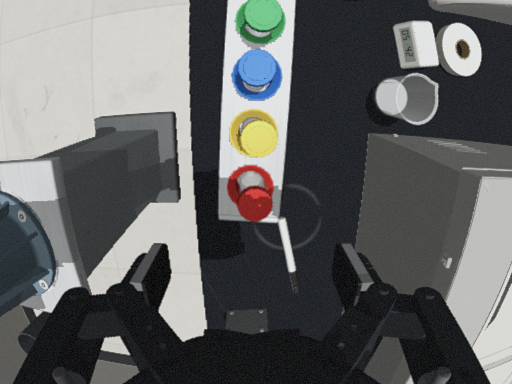

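View pics/x2_scene.png

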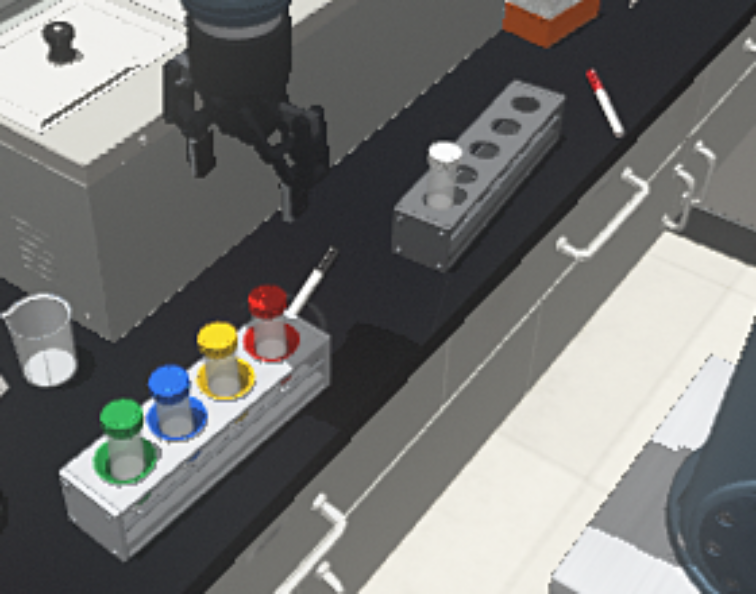

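View pics/x2_side.png

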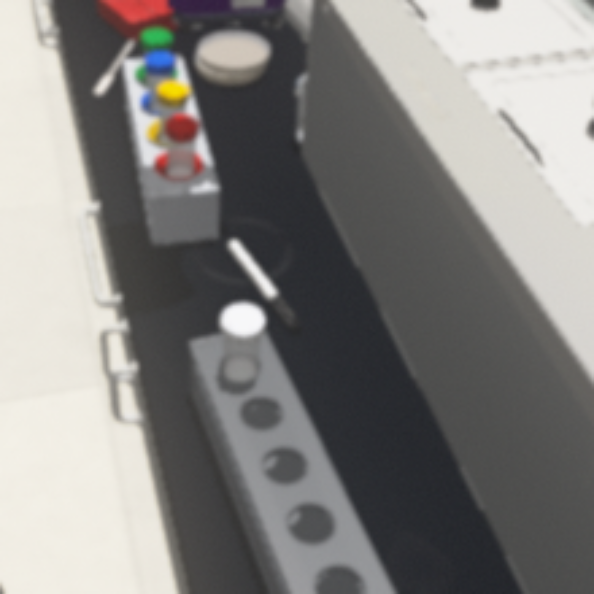

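Run:
```python
from bench import ctrl
print(ctrl.hand_in())
```

```text
the job is handed in; nothing more can be done
None
```

I moved all four coloured tubes from the storage rack into the carrier sleeve matching each cap's colour, in the order blue, green, red, yellow. The job was handed in at about 43.7 s.

- **Seating:** I lowered each tube until the wrist felt the sleeve floor, at 3–7 N with the tool at the expected height, before opening the fingers.
- **Upright:** Blue, red and yellow hung 2–4° tilted when I lifted them from the rack. I straightened each to within about 1° before lowering it. Green needed no correction.
- **Last checks:** The final scene and wrist pictures show every cap above a sleeve of its own colour. The scene and side pictures show the white blank still in the rack and its other four holes empty.
- **Red tube cross-check:** The scene and side cameras put the red cap within 6 mm of its sleeve axis. Those fits were rough because the red sleeve sits right beside the cap in the picture.
- **Hand-in:** The gripper was open and clear, with the fingertips about 0.23 m above the worktop. No check failed.

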